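Stand the drug vials in their colour-coded injection trays

ROBOT

A 6-joint arm with a two-finger parallel gripper is mounted at the origin on the work surface. World frame = base frame: x ahead of the robot, y to its left, z up, the work surface at z = 0. Lengths are in m, angles in rad, forces in N, time in s.
With the tool pointing down it reaches from about 0.4 to 0.825 m from the base axis. Payload 7 kg.
Tool frame: the origin (TCP) lies midway between the tips of the shut fingers; the grasp point (between the pads) lies 19 mm behind it; x points along the fingers, z is the direction in which the jaws open and shut, and the axes are right-handed (so a half turn about x gives the same grasp; the last joint's range is limited). The gripper opens to 88 mm and grips with 3 to 60 N. Pads are 19 mm wide; open, the fingers measure 130 mm over their backs; the gripper's body (78 mm by 193 mm) begins 47 mm behind the grasp point.
Start: joints at [1.602, 0.359, 0.012, 0, -1.224, -0.288], TCP at [0.171, 0.653, 0.227] pointing down, gripper open.
Joint ranges: [-3.07, 3.07], [-1.43, 2.12], [-1.02, 1.25], [-3.03, 1.67], [-3.05, -0], [-3.03, 3.03]. Speed limits (rad/s): [2.39, 2.39, 3.01, 3.14, 3.14, 3.14].

INTERFACE

Orientations are given as a unit quaternion [w, x, y, z].
In Python, from station import get_obs, camera, calibration, finish_job gives the robot as it stands.
- The arm moves only by the tool drive_tool, never from a script. Its argument "steps" is one flat list of numbers, 7 for each row, row after row: the shift along the tool's x, y, z in cm, then the turn, a rotation vector about the tool's x, y, z in rad, then the gripper command: -1 is fully open, 1 is shut, values between are in proportion. In form: [tx, ty, tz, wx, wy, wz, fingers, tx, ty, tz, wx, wy, wz, fingers, ...]. A call has 1 to 20 rows; each row is the pose to reach, as a shift and turn from the pose commanded when the call began, along the tool's axes at that moment; what a row does not reach only later rows make up. A row lasts 1/12 s, in which the tool goes at most 41.7 mm and 7.16 degrees, less where a joint would pass 70% of its speed; a pose out of reach is approached as far as the arm can. A call with a gripper value outside its range is refused whole. The fingers move at their own pace and stop on an object; the grip force is fixed at half the most. Time passes only in rows, so rows that repeat a pose let the fingers close. It gives the time, the measured TCP pose, the force and the opening at its end, in the units of the state.
- get_obs(): the state, without advancing time (a new reading comes with each control period).
- camera(name): name is "side" or "top"; returns the picture (480x640x3 uint8, red, green, blue); there is no depth.
- calibration(name): a dict with "K" (3x3 intrinsics, pixels), "T" (4x4, takes a point from camera to world coordinates). Camera axes: x right, y up, looking along -z (the intrinsics and any distortion apply to the point x, -y, -z); pixel columns grow to the right and rows downward; lengths in m; the calibration is good to about 2 mm. A picture is of the moment at which its call begins. calibration takes no time and is no camera call.
- finish_job(): hands the job in, once; it reports no verdict.
The state is a dict: "clock": time; "joint_positions": joint angles; "qvel": joint speeds; "tau": joint torques, N m; "tool_pos": TCP position; "orientation": TCP orientation; "contact_force": force on the tool from outside, world axes, zero at the start; "torque": the same for the moment, N m; "opening": finger opening in m.
Only numpy, scipy, OpenCV 4.12 (cv2) and the standard library are available. Lean on these libraries where they do the work, as an engineer would, in place of code of your own. Each camera call takes 0.05 s, during which the arm holds its last target. There are 200 camera calls.

TASK

Get the injection trays ready for the next anaesthetic: stand the yellow, blue, green and red capped vials upright, each in the empty square bay of the tray of its own colour, setting the glass down rather than dropping it. The white-capped and grey-capped vials are not needed today: leave them where they stand.

Things in the scene. Friction and masses are not known exactly. Their poses are not given: they have to be found in the camera images.
- vial_yellow_center (a point): glass injection vial with a yellow cap and a yellow band round its label, to be put in the yellow tray. Stands upright, loose: round amber body 42 mm in diameter up to 50 mm, shoulder narrowing to the sealed neck, cap 26 mm across, 73 mm tall in all, about 95 g. The point is its centre, on its axis half-way up (36.5 mm above its foot); z is its axis.
- vial_blue_center (a point): glass injection vial with a blue cap and a blue band round its label, to be put in the blue tray. Stands upright, loose: round amber body 42 mm in diameter up to 50 mm, shoulder narrowing to the sealed neck, cap 26 mm across, 73 mm tall in all, about 95 g. The point is its centre, on its axis half-way up (36.5 mm above its foot); z is its axis.
- vial_green_center (a point): glass injection vial with a green cap and a green band round its label, to be put in the green tray. Stands upright, loose: round amber body 42 mm in diameter up to 50 mm, shoulder narrowing to the sealed neck, cap 26 mm across, 73 mm tall in all, about 95 g. The point is its centre, on its axis half-way up (36.5 mm above its foot); z is its axis.
- vial_red_center (a point): glass injection vial with a red cap and a red band round its label, to be put in the red tray. Stands upright, loose: round amber body 42 mm in diameter up to 50 mm, shoulder narrowing to the sealed neck, cap 26 mm across, 73 mm tall in all, about 95 g. The point is its centre, on its axis half-way up (36.5 mm above its foot); z is its axis.
- vial_white_center (a point): glass injection vial with a white cap and a white band round its label, not needed, stays where it is. Stands upright, loose: round amber body 42 mm in diameter up to 50 mm, shoulder narrowing to the sealed neck, cap 26 mm across, 73 mm tall in all, about 95 g. The point is its centre, on its axis half-way up (36.5 mm above its foot); z is its axis.
- vial_grey_center (a point): glass injection vial with a grey cap and a grey band round its label, not needed, stays where it is. Stands upright, loose: round amber body 42 mm in diameter up to 50 mm, shoulder narrowing to the sealed neck, cap 26 mm across, 73 mm tall in all, about 95 g. The point is its centre, on its axis half-way up (36.5 mm above its foot); z is its axis.
- tray_yellow_bay (a point): yellow injection tray, 150 x 112 mm, 16 mm high, 3 mm walls, fixed. The point: centre of the floor (3 mm above the table) of its empty 72 x 72 mm vial bay at the tray's near end; x along the tray away from the robot, y left, z up. Tray centre: x +36, y -17 mm from here. Its other compartments hold a syringe (y- side, top 18 mm above the table) and needles (far end).
- tray_blue_bay (a point): blue injection tray, 150 x 112 mm, 16 mm high, 3 mm walls, fixed. The point: centre of the floor (3 mm above the table) of its empty 72 x 72 mm vial bay at the tray's near end; x along the tray away from the robot, y left, z up. Tray centre: x +36, y -17 mm from here. Its other compartments hold a syringe (y- side, top 18 mm above the table) and needles (far end).
- tray_green_bay (a point): green injection tray, 150 x 112 mm, 16 mm high, 3 mm walls, fixed. The point: centre of the floor (3 mm above the table) of its empty 72 x 72 mm vial bay at the tray's near end; x along the tray away from the robot, y left, z up. Tray centre: x +36, y -17 mm from here. Its other compartments hold a syringe (y- side, top 18 mm above the table) and needles (far end).
- tray_red_bay (a point): red injection tray, 150 x 112 mm, 16 mm high, 3 mm walls, fixed. The point: centre of the floor (3 mm above the table) of its empty 72 x 72 mm vial bay at the tray's near end; x along the tray away from the robot, y left, z up. Tray centre: x +36, y -17 mm from here. Its other compartments hold a syringe (y- side, top 18 mm above the table) and needles (far end).

How it is judged:
At the end, for the whole second after the job is handed in: Yellow, blue, green and red vials each stand upright (0.12 rad) on the floor of the square bay of their own colour's tray (axis within 18 mm of its centre along each side), released and at rest; the white and grey vials stand within 25 mm of where they were (x of vial_yellow_center in the frame of tray_yellow_bay between -0.018 and 0.018 m and y of vial_yellow_center in the frame of tray_yellow_bay between -0.018 and 0.018 m and z of vial_yellow_center in the frame of tray_yellow_bay between 0.03 and 0.042 m and angle between each of vial_yellow_center, vial_blue_center, vial_green_center, vial_red_center, vial_white_center, vial_grey_center's own z axis and vertical below 0.12 rad and linear speed of each of vial_yellow, vial_blue, vial_green, vial_red below 0.02 m/s and contact force between each of vial_yellow, vial_blue, vial_green, vial_red and the fingers below 0.05 N and x of vial_blue_center in the frame of tray_blue_bay between -0.018 and 0.018 m and y of vial_blue_center in the frame of tray_blue_bay between -0.018 and 0.018 m and z of vial_blue_center in the frame of tray_blue_bay between 0.03 and 0.042 m and x of vial_green_center in the frame of tray_green_bay between -0.018 and 0.018 m and y of vial_green_center in the frame of tray_green_bay between -0.018 and 0.018 m and z of vial_green_center in the frame of tray_green_bay between 0.03 and 0.042 m and x of vial_red_center in the frame of tray_red_bay between -0.018 and 0.018 m and y of vial_red_center in the frame of tray_red_bay between -0.018 and 0.018 m and z of vial_red_center in the frame of tray_red_bay between 0.03 and 0.042 m and distance of each of vial_white_center, vial_grey_center from where it was at the start of the episode below 0.025 m); the robot touches nothing.
It fails at once if the white-capped or the grey-capped vial is moved more than 25 mm from where it stood (distance of any of vial_white_center, vial_grey_center from where it was at the start of the episode above 0.025 m).
It fails at once if a vial is dropped (falls freely more than about 18 mm: over 0.6 m/s with no finger on it) ((linear speed of vial_yellow above 0.6 m/s and contact force between vial_yellow and the fingers below 0.01 N) or (linear speed of vial_blue above 0.6 m/s and contact force between vial_blue and the fingers below 0.01 N) or (linear speed of vial_green above 0.6 m/s and contact force between vial_green and the fingers below 0.01 N) or (linear speed of vial_red above 0.6 m/s and contact force between vial_red and the fingers below 0.01 N)).
It also fails if it takes over 109 s, if anything falls off the work surface, if the arm or the gripper's body presses on something with over 40 N, if the wrist force passes 120 N, or if a joint passes its speed limit or range.

## Working session

There is one attempt and no reset: what is moved stays moved. The work goes in short steps, Python scripts to look and compute and a tool call to move; the robot and the scene stay as the last step left them, time stands still between calls to the robot, and variables do not carry over. Pictures are saved under pics/ and viewed, about 12 in all and at most 16, crops included, and the job is handed in when it is done.

Besides the shell and the picture viewer there is one more tool, called after ">>>" in YAML: its name, and indented under it one key for each argument. drive_tool: Moves the arm, as the interface text tells. Its arguments: {"type":"object","properties":{"steps":{"type":"array"}},"required":["steps"]}

```bash
mkdir -p pics; python3 - <<'E'
from station import *
import cv2,numpy as np
np.set_printoptions(precision=4,suppress=True)
for n in("top","side"):
    cv2.imwrite(f"pics/{n}0.png",camera(n)[:,:,::-1]);c=calibration(n);print(n,{k:np.array(v) for k,v in c.items()})
print(get_obs())
E
```

```text
top {'K': array([[517.6546,   0.    , 327.1628],
       [  0.    , 517.6546, 245.9949],
       [  0.    ,   0.    ,   1.    ]]), 'T': array([[-0.1424,  0.9609, -0.2375,  0.2926],
       [-0.9898, -0.1392,  0.0303,  0.0223],
       [-0.004 ,  0.2394,  0.9709,  0.9645],
       [ 0.    ,  0.    ,  0.    ,  1.    ]])}
side {'K': array([[444.6495,   0.    , 316.0532],
       [  0.    , 444.6495, 238.0265],
       [  0.    ,   0.    ,   1.    ]]), 'T': array([[ 0.9533,  0.198 , -0.2278,  0.3072],
       [-0.3019,  0.6236, -0.7211, -0.6459],
       [-0.0007,  0.7563,  0.6543,  0.6273],
       [ 0.    ,  0.    ,  0.    ,  1.    ]])}
{'clock': 0.1, 'joint_positions': array([ 1.6021,  0.3593,  0.0112, -0.0003, -1.2241, -0.2881]), 'qvel': array([ 0.0003, -0.0022,  0.0005,  0.0018,  0.0011, -0.0014]), 'tau': array([  0.0001, -58.416 ,  29.3751,   7.0155,   0.0101,  -0.    ]), 'tool_pos': array([0.1713, 0.6525, 0.2257]), 'orientation': array([-0.4322, -0.5595, -0.4315,  0.5603]), 'contact_force': array([ 0.2627,  0.2775, -0.0685]), 'torque': array([-0.0361, -0.0111, -0.0274]), 'opening': 0.08735910763240617}
```

View pics/top0.png

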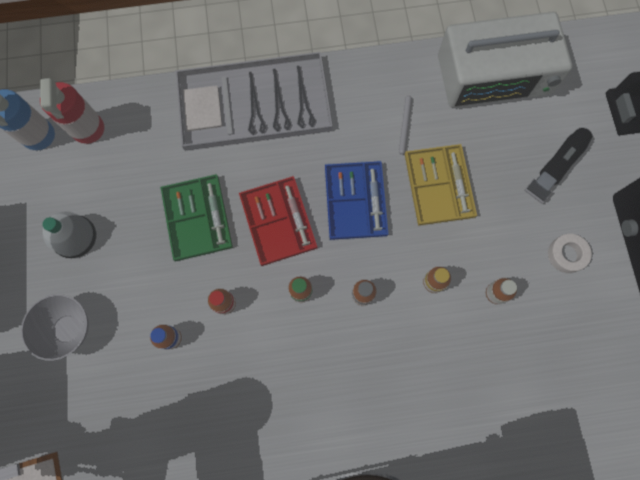

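View pics/side0.png

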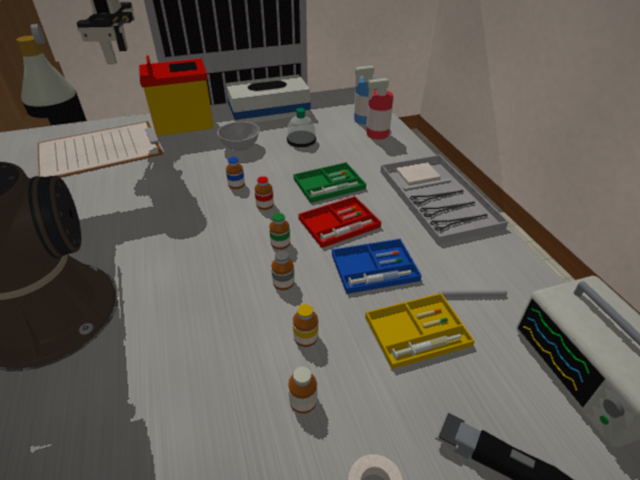

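The top picture shows, left to right, the vials blue (164,336), red (221,300), green (300,288), grey (364,291), yellow (438,279) and white (504,290). The trays are green (196,218), red (278,221), blue (356,200) and yellow (441,185). I'll enlarge it to get better pixels.

```bash
python3 - <<'E'
import cv2
a=cv2.imread("pics/top0.png")
for n,(x,y,w,h) in {"cl":(150,160,190,195),"cr":(325,140,200,170)}.items():
    s=4 if n=="cr" else 3
    c=cv2.resize(a[y:y+h,x:x+w],None,fx=s,fy=s,interpolation=cv2.INTER_CUBIC)
    for i in range(0,w,20): cv2.putText(c,str(x+i),(i*s,8),0,.3,(255,255,255)); cv2.line(c,(i*s,10),(i*s,16),(255,255,255))
    for j in range(0,h,20): cv2.putText(c,str(y+j),(0,j*s+3),0,.3,(255,255,255)); cv2.line(c,(22,j*s),(28,j*s),(255,255,255))
    cv2.imwrite(f"pics/{n}.png",c[:600])
E
```

```text
(no output)
```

View pics/cl.png

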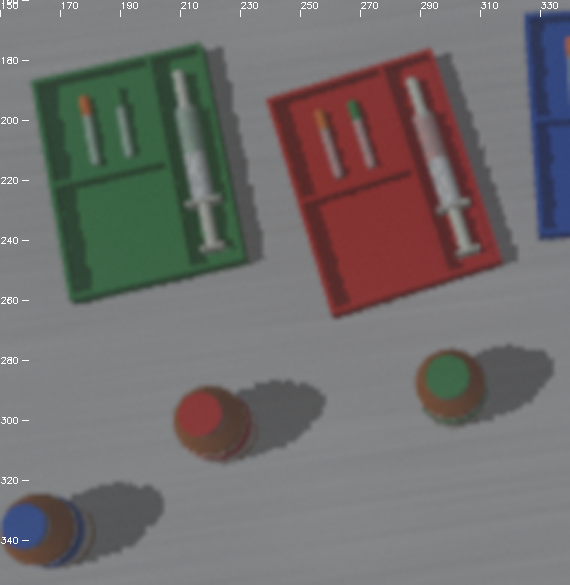

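View pics/cr.png

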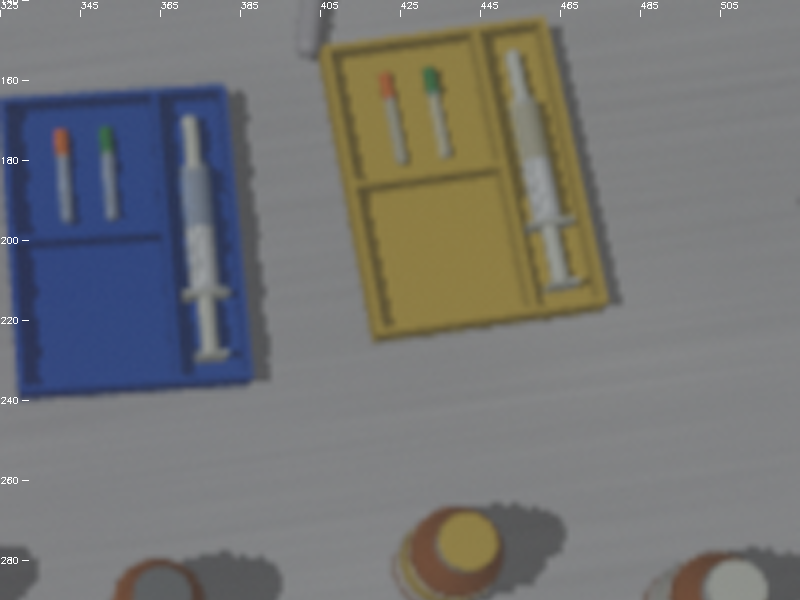

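The enlarged crops give the cap centres and the tray rim corners, which I type in below. Next I convert them to world positions, check them against the given sizes, and cross-check with the side camera.

```bash
cat > h.py <<'E'
import numpy as np
from scipy.spatial.transform import Rotation as Ro
from station import *
np.set_printoptions(precision=4,suppress=True)
def ray(n,p,z):
    c=calibration(n);K=np.array(c["K"]);T=np.array(c["T"])
    d=np.linalg.inv(K)@[*p,1];d=T[:3,:3]@(d*[1,-1,-1]);o=T[:3,3]
    return (o+d*(z-o[2])/d[2])
def proj(n,P):
    c=calibration(n);K=np.array(c["K"]);T=np.array(c["T"])
    q=T[:3,:3].T@(np.array(P)-T[:3,3])*[1,-1,-1];q=K@q;return q[:2]/q[2]
def R():
    q=get_obs()["orientation"];return Ro.from_quat([*q[1:],q[0]]).as_matrix()
E
python3 - <<'E'
from h import *
v=dict(red=(216.3,298),green=(299.3,285.7),blue=(158.3,335.7),yellow=(442,275.5),white=(509,287.5),grey=(365.8,288))
for k,p in v.items():
    w=ray("top",p,.073);print(k,w,"r",np.hypot(*w[:2]),"side px",proj("side",w))
t=dict(green=[(161,187.3),(217,174.7),(232.7,247.7),(174.3,260.7)],red=[(239,193),(294,176.3),(317.7,247.7),(261.3,266)],
blue=[(325.5,165),(381,161.8),(388,235.5),(330,239.3)],yellow=[(405,151.5),(461.3,144.5),(477,215.8),(418.8,225.3)])
M=np.array([[75,56],[75,-56],[-75,-56],[-75,56]])/1000
for k,c in t.items():
    W=np.array([ray("top",p,.016)[:2] for p in c]);m=W.mean(0);H=M.T@(W-m);a=np.arctan2(H[0,1]-H[1,0],H[0,0]+H[1,1])
    r=np.array([[np.cos(a),-np.sin(a)],[np.sin(a),np.cos(a)]]);res=W-m-M@r.T
    bay=m+r@[-.036,.017];print(k,"bay",bay,"r",np.hypot(*bay),"yaw",a,"res mm",abs(res).max()*1e3,"side px",proj("side",[*bay,.003]))
print(R())
E
```

```text
red [0.4464 0.1978 0.073 ] r 0.48822840419144187 side px [262.1156 178.4003]
green [0.4472 0.0526 0.073 ] r 0.4502419988588701 side px [277.8983 216.1878]
blue [0.3962 0.3016 0.073 ] r 0.4978731158404103 side px [232.2909 159.1047]
yellow [ 0.4293 -0.1966  0.073 ] r 0.4721980494014313 side px [304.3303 309.4822]
white [ 0.3919 -0.3075  0.073 ] r 0.49815543253857725 side px [301.1091 374.0043]
grey [ 0.4266 -0.0613  0.073 ] r 0.43097890485257695 side px [281.9229 255.0094]
green bay [0.5799 0.2463] r 0.6300028088509955 yaw 0.09754192820497933 res mm 1.2670312137423867 side px [312.4848 182.8644]
red bay [0.5502 0.0891] r 0.557393158735039 yaw 0.17439937366075797 res mm 1.0294366611204309 side px [320.6257 222.6656]
blue bay [ 0.5731 -0.0558] r 0.5758305767452172 yaw -0.08151220151895715 res mm 1.4701226470778956 side px [353.7202 263.6057]
yellow bay [ 0.5806 -0.2259] r 0.6230495380362409 yaw -0.0009178134233258882 res mm 1.9009360107461737 side px [393.2575 327.7357]
[[-0.0003  0.9672 -0.254 ]
 [-0.0015 -0.254  -0.9672]
 [-1.      0.0001  0.0015]]
```

Positions are consistent: the side projections match the side picture and the tray fits are within 2 mm. The first move goes above the blue vial and squares the tool, so that tool x is down, tool y is world x and tool z is world -y.

>>> drive_tool:
  steps: [9.6,30.7,28.2,-0.257,0,0,-1,9.6,30.7,28.2,-0.257,0,0,-1,9.6,30.7,28.2,-0.257,0,0,-1,9.6,30.7,28.2,-0.257,0,0,-1,9.6,30.7,28.2,-0.257,0,0,-1,9.6,30.7,28.2,-0.257,0,0,-1,9.6,30.7,28.2,-0.257,0,0,-1,9.6,30.7,28.2,-0.257,0,0,-1,9.6,30.7,28.2,-0.257,0,0,-1,9.6,30.7,28.2,-0.257,0,0,-1,9.6,30.7,28.2,-0.257,0,0,-1,9.6,30.7,28.2,-0.257,0,0,-1,9.6,30.7,28.2,-0.257,0,0,-1,9.6,30.7,28.2,-0.257,0,0,-1,9.6,30.7,28.2,-0.257,0,0,-1,9.6,30.7,28.2,-0.257,0,0,-1]

```text
clock: 1.43
tool_pos: [0.3964, 0.3031, 0.1308]
orientation: [0.5, 0.5, 0.5, -0.499]
contact_force: [0.6, -0.3, 0.0]
opening: 0.0875
```

```bash
python3 - <<'E'
from h import *
import cv2
a=camera("top")[250:400,80:280,::-1];b=camera("side")[70:220,150:350,::-1]
cv2.imwrite("pics/n1.png",cv2.resize(np.hstack([a,b]),None,fx=2,fy=2,interpolation=cv2.INTER_CUBIC));print(get_obs()["tool_pos"],get_obs()["joint_positions"])
E
```

```text
[0.3964 0.3029 0.1307] [ 1.0471  0.1573 -0.5028  0.     -0.9105  0.5253]
```

View pics/n1.png

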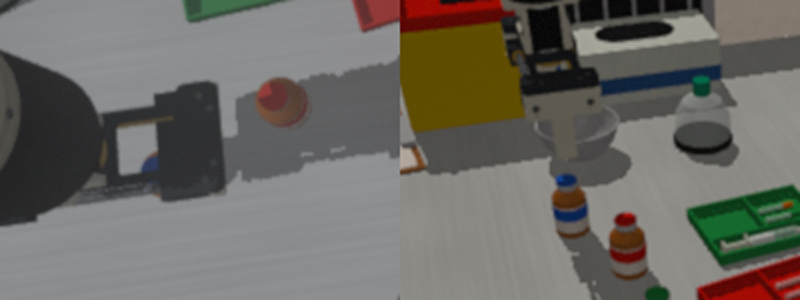

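The top view shows the gripper with the blue cap in the gap between the fingers. The side view shows the near finger lined up over the blue cap, at crop (566,155) above (567,182). Next I descend and close.

>>> drive_tool:
  steps: [4,0,0.1,0,0,0,-1,7,0,0.1,0,0,0,-1,9,0,0.1,0,0,0,-1,10,0,0.1,0,0,0,-1,11,0,0.1,0,0,0,-1,11,0,0.1,0,0,0,-1,11,0,0.1,0,0,0,1,11,0,0.1,0,0,0,1,11,0,0.1,0,0,0,1,11,0,0.1,0,0,0,1,11,0,0.1,0,0,0,1,11,0,0.1,0,0,0,1,11,0,0.1,0,0,0,1,11,0,0.1,0,0,0,1,11,0,0.1,0,0,0,1,11,0,0.1,0,0,0,1]

```text
clock: 2.87
tool_pos: [0.397, 0.3015, 0.0209]
orientation: [0.5, 0.5, 0.5, -0.5]
contact_force: [-1.1, 1.1, 3.5]
opening: 0.0415
```

>>> drive_tool:
  steps: [-2,0,0,0,0,0,1,-5,0,0,0,0,0,1,-8,0,0,0,0,0,1,-11,0,0,0,0,0,1,-11,1.3,2.6,0,0,0,1,-11,2.6,5.2,0,0,0,1,-11,3.9,7.8,0,0,0,1,-11,5.2,10.5,0,0,0,1,-11,6.5,13.1,0,0,0,1,-11,7.8,15.8,0,0,0,1,-11,9.1,18.4,0,0,0,1,-11,10.4,21.0,0,0,0,1,-11,11.7,23.7,0,0,0,1,-11,13,26.3,0,0,0,1,-11,14.3,28.9,0,0,0,1,-11,15.6,31.6,0,0,0,1,-11,16.6,33.8,0,0,0,1,-11,17.6,35.7,0,0,0,1,-11,17.6,35.7,0,0,0,1,-11,17.6,35.7,0,0,0,1]

```text
clock: 4.53
tool_pos: [0.5723, -0.057, 0.1296]
orientation: [-0.499, -0.5, -0.5, 0.501]
contact_force: [0.2, -0.3, -1.3]
opening: 0.0414
```

```bash
python3 - <<'E'
from h import *
import cv2
a=camera("top")[150:320,270:470,::-1];b=camera("side")[150:320,240:440,::-1]
cv2.imwrite("pics/n2.png",cv2.resize(np.hstack([a,b]),None,fx=2,fy=2,interpolation=cv2.INTER_CUBIC));print(get_obs()["tool_pos"],get_obs()["joint_positions"])
E
```

```text
[ 0.5722 -0.0558  0.13  ] [ 0.2428  0.2779 -0.3417 -0.0004 -0.9525  1.328 ]
```

View pics/n2.png

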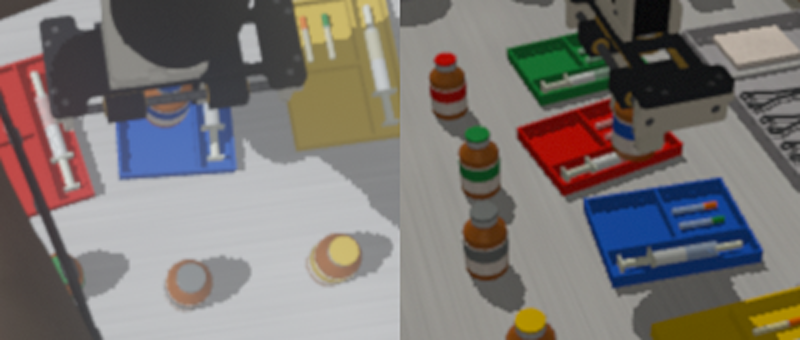

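The blue vial is held upright above the blue bay; the side view shows nothing in the way. I lower it slowly, release and rise.

>>> drive_tool:
  steps: [3,0,0,0,0,0,1,6,0,0,0,0,0,1,8,0,0,0,0,0,1,9.3,0.1,0,0,0,0,1,10,0.1,0,0,0,0,1,10.3,0.1,0,0,0,0,1,10.5,0.1,0,0,0,0,1,10.6,0.1,0,0,0,0,1,10.6,0.1,0,0,0,0,1,10.6,0.1,0,0,0,0,1]

```text
clock: 5.47
tool_pos: [0.5744, -0.0557, 0.0254]
orientation: [0.5, 0.5, 0.5, -0.499]
contact_force: [1.0, 0.7, -1.2]
opening: 0.0416
```

>>> drive_tool:
  steps: [0.1,0,0,0,0,0,1,0.15,0,0,0,0,0,1,0.15,0,0,0,0,0,1,0.15,0,0,0,0,0,-1,0.15,0,0,0,0,0,-1,0.15,0,0,0,0,0,-1,0.15,0,0,0,0,0,-1,0.15,0,0,0,0,0,-1,0.15,0,0,0,0,0,-1,0.15,0,0,0,0,0,-1,-2,0,0,0,0,0,-1,-5,0,0,0,0,0,-1,-8,0,0,0,0,0,-1,-10.5,0,0,0,0,0,-1,-10.5,0,0,0,0,0,-1]

```text
clock: 6.72
tool_pos: [0.577, -0.0556, 0.1352]
orientation: [0.502, 0.502, 0.498, -0.497]
contact_force: [0.9, -0.1, -0.4]
opening: 0.0877
```

>>> drive_tool:
  steps: [0,-12.8,-25.4,0,0,0,-1,0,-12.8,-25.4,0,0,0,-1,0,-12.8,-25.4,0,0,0,-1,0,-12.8,-25.4,0,0,0,-1,0,-12.8,-25.4,0,0,0,-1,0,-12.8,-25.4,0,0,0,-1,0,-12.8,-25.4,0,0,0,-1,0,-12.8,-25.4,0,0,0,-1,0,-12.8,-25.4,0,0,0,-1,0,-12.8,-25.4,0,0,0,-1,0,-12.8,-25.4,0,0,0,-1]

```text
clock: 7.63
tool_pos: [0.446, 0.1974, 0.1294]
orientation: [-0.5, -0.5, -0.5, 0.5]
contact_force: [-0.5, -0.7, -0.5]
opening: 0.0877
```

```bash
python3 - <<'E'
from h import *
import cv2
a=camera("top")[150:320,270:470,::-1];b=camera("side")[150:320,240:440,::-1]
cv2.imwrite("pics/n3.png",cv2.resize(np.hstack([a,b]),None,fx=2,fy=2,interpolation=cv2.INTER_CUBIC));print(get_obs()["tool_pos"],get_obs()["joint_positions"])
E
```

```text
[0.4462 0.197  0.1294] [ 0.82    0.1409 -0.5266  0.     -0.9036  0.7491]
```

View pics/n3.png

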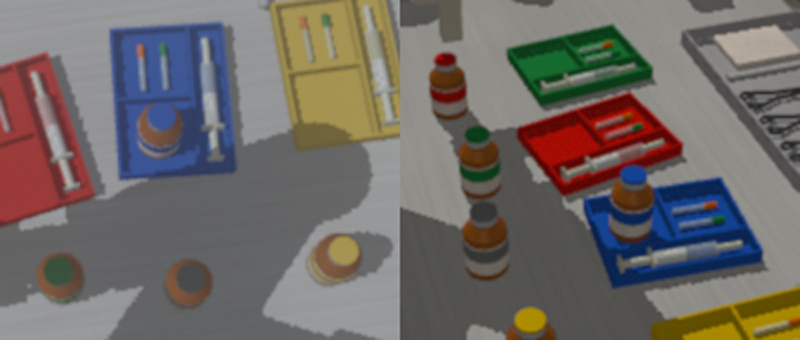

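The blue vial stands upright inside the blue bay, and its neighbours have not moved. Next I take the red vial.

>>> drive_tool:
  steps: [4,0,-0.1,0,0,0,-1,7,0,-0.1,0,0,0,-1,9,0,-0.1,0,0,0,-1,10,0,-0.1,0,0,0,-1,10.8,0,-0.1,0,0,0,-1,10.8,0,-0.1,0,0,0,-1,10.8,0,-0.1,0,0,0,1,10.8,0,-0.1,0,0,0,1,10.8,0,-0.1,0,0,0,1,10.8,0,-0.1,0,0,0,1,10.8,0,-0.1,0,0,0,1,10.8,0,-0.1,0,0,0,1,10.8,0,-0.1,0,0,0,1,10.8,0,-0.1,0,0,0,1,10.8,0,-0.1,0,0,0,1,10.8,0,-0.1,0,0,0,1]

```text
clock: 9.07
tool_pos: [0.4458, 0.1992, 0.0217]
orientation: [0.5, 0.5, 0.5, -0.5]
contact_force: [-0.9, 1.0, 3.9]
opening: 0.0411
```

>>> drive_tool:
  steps: [-2,0,0,0,0,0,1,-5,0,0,0,0,0,1,-8,0,0,0,0,0,1,-10.8,0,0,0,0,0,1,-10.8,1.5,1.6,0,0,0,1,-10.8,3.2,3.4,0,0,0,1,-10.8,5,5.3,0,0,0,1,-10.8,6.8,7.2,0,0,0,1,-10.8,8.6,9.1,0,0,0,1,-10.8,9.7,10.3,0,0,0,1,-10.8,10.4,11,0,0,0,1,-10.8,10.4,11,0,0,0,1,-10.8,10.4,11,0,0,0,1,-10.8,10.4,11,0,0,0,1]

```text
clock: 10.23
tool_pos: [0.5492, 0.0895, 0.1293]
orientation: [0.5, 0.5, 0.5, -0.5]
contact_force: [-0.4, 0.1, -1.2]
opening: 0.0414
```

>>> drive_tool:
  steps: [3,0.1,0,0,0,0,1,6,0.1,0,0,0,0,1,8,0.1,0,0,0,0,1,9.3,0.1,0,0,0,0,1,10,0.1,0,0,0,0,1,10.3,0.1,0,0,0,0,1,10.4,0.1,0,0,0,0,1,10.5,0.1,0,0,0,0,1,10.5,0.1,0,0,0,0,1,10.5,0.1,0,0,0,0,1]

```text
clock: 11.07
tool_pos: [0.5513, 0.0895, 0.0255]
orientation: [0.5, 0.5, 0.5, -0.499]
contact_force: [0.4, -1.3, -0.9]
opening: 0.0416
```

>>> drive_tool:
  steps: [0.1,0,0,0,0,0,1,0.1,0,0,0,0,0,1,0.1,0,0,0,0,0,-1,0.1,0,0,0,0,0,-1,0.1,0,0,0,0,0,-1,0.1,0,0,0,0,0,-1,0.1,0,0,0,0,0,-1,0.1,0,0,0,0,0,-1,0.1,0,0,0,0,0,-1,-2,0,0,0,0,0,-1,-5,0,0,0,0,0,-1,-8,0,0,0,0,0,-1,-10.5,0,0,0,0,0,-1,-10.5,0,0,0,0,0,-1,-10.5,-10.4,3.6,0,0,0,-1,-10.5,-10.4,3.6,0,0,0,-1,-10.5,-10.4,3.6,0,0,0,-1,-10.5,-10.4,3.6,0,0,0,-1,-10.5,-10.4,3.6,0,0,0,-1,-10.5,-10.4,3.6,0,0,0,-1]

```text
clock: 12.73
tool_pos: [0.4475, 0.0535, 0.13]
orientation: [0.5, 0.5, 0.5, -0.499]
contact_force: [-0.0, 0.8, -0.6]
opening: 0.0875
```

```bash
python3 - <<'E'
from h import *
import cv2
a=camera("top")[150:320,170:370,::-1];b=camera("side")[150:320,240:440,::-1]
cv2.imwrite("pics/n4.png",cv2.resize(np.hstack([a,b]),None,fx=2,fy=2,interpolation=cv2.INTER_CUBIC));print(get_obs()["tool_pos"],get_obs()["joint_positions"])
E
```

```text
[0.4477 0.0536 0.1296] [ 0.5586  0.078  -0.6004  0.0002 -0.8919  1.0124]
```

View pics/n4.png

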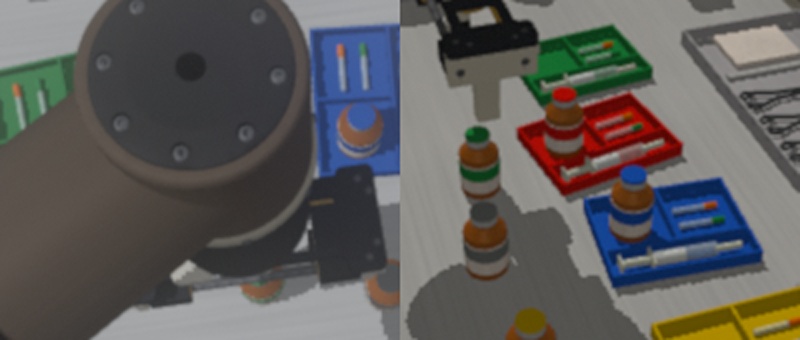

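The red vial stands in the red bay. The tool is over the green vial and clear of the grey one.

>>> drive_tool:
  steps: [4,0,0.1,0,0,0,-1,7,0,0.1,0,0,0,-1,9,0,0.1,0,0,0,-1,10,0,0.1,0,0,0,-1,10.8,0,0.1,0,0,0,-1,10.8,0,0.1,0,0,0,-1,10.8,0,0.1,0,0,0,1,10.8,0,0.1,0,0,0,1,10.8,0,0.1,0,0,0,1,10.8,0,0.1,0,0,0,1,10.8,0,0.1,0,0,0,1,10.8,0,0.1,0,0,0,1,10.8,0,0.1,0,0,0,1,10.8,0,0.1,0,0,0,1,10.8,0,0.1,0,0,0,1,10.8,0,0.1,0,0,0,1]

```text
clock: 14.17
tool_pos: [0.4471, 0.0523, 0.0218]
orientation: [0.5, 0.5, 0.5, -0.5]
contact_force: [-1.2, 1.5, 3.8]
opening: 0.0413
```

>>> drive_tool:
  steps: [-2,0,0,0,0,0,1,-5,0,0,0,0,0,1,-8,0,0,0,0,0,1,-10.8,0,0,0,0,0,1,-10.8,1.3,-1.9,0,0,0,1,-10.8,3,-4.4,0,0,0,1,-10.8,4.7,-6.9,0,0,0,1,-10.8,6.4,-9.4,0,0,0,1,-10.8,8.1,-11.9,0,0,0,1,-10.8,9.8,-14.4,0,0,0,1,-10.8,11.5,-16.8,0,0,0,1,-10.8,12.6,-18.4,0,0,0,1,-10.8,13.3,-19.4,0,0,0,1,-10.8,13.3,-19.4,0,0,0,1,-10.8,13.3,-19.4,0,0,0,1,-10.8,13.3,-19.4,0,0,0,1]

```text
clock: 15.5
tool_pos: [0.5789, 0.2452, 0.1291]
orientation: [-0.5, -0.5, -0.5, 0.501]
contact_force: [-0.9, -0.2, -1.5]
opening: 0.0412
```

>>> drive_tool:
  steps: [3,0.1,-0.1,0,0,0,1,6,0.1,-0.1,0,0,0,1,8,0.1,-0.1,0,0,0,1,9.3,0.1,-0.1,0,0,0,1,10,0.1,-0.1,0,0,0,1,10.3,0.1,-0.1,0,0,0,1,10.4,0.1,-0.1,0,0,0,1,10.5,0.1,-0.1,0,0,0,1,10.5,0.1,-0.1,0,0,0,1,10.5,0.1,-0.1,0,0,0,1]

```text
clock: 16.33
tool_pos: [0.5812, 0.2474, 0.0256]
orientation: [0.5, 0.5, 0.5, -0.499]
contact_force: [0.4, -0.9, -1.0]
opening: 0.0414
```

>>> drive_tool:
  steps: [0.1,0,0,0,0,0,1,0.1,0,0,0,0,0,1,0.1,0,0,0,0,0,-1,0.1,0,0,0,0,0,-1,0.1,0,0,0,0,0,-1,0.1,0,0,0,0,0,-1,0.1,0,0,0,0,0,-1,0.1,0,0,0,0,0,-1,0.1,0,0,0,0,0,-1,-2,0,0,0,0,0,-1,-5,0,0,0,0,0,-1,-8,0,0,0,0,0,-1,-10.5,0,0,0,0,0,-1,-10.5,0,0,0,0,0,-1,-10.5,0,0,0,0,0,-1]

```text
clock: 17.58
tool_pos: [0.5816, 0.2478, 0.1315]
orientation: [0.5, 0.501, 0.5, -0.499]
contact_force: [-0.3, 0.5, -0.3]
opening: 0.0875
```

>>> drive_tool:
  steps: [0,-15.1,44.4,0,0,0,-1,0,-15.1,44.4,0,0,0,-1,0,-15.1,44.4,0,0,0,-1,0,-15.1,44.4,0,0,0,-1,0,-15.1,44.4,0,0,0,-1,0,-15.1,44.4,0,0,0,-1,0,-15.1,44.4,0,0,0,-1,0,-15.1,44.4,0,0,0,-1,0,-15.1,44.4,0,0,0,-1,0,-15.1,44.4,0,0,0,-1,0,-15.1,44.4,0,0,0,-1,0,-15.1,44.4,0,0,0,-1,0,-15.1,44.4,0,0,0,-1,0,-15.1,44.4,0,0,0,-1,0,-15.1,44.4,0,0,0,-1,0,-15.1,44.4,0,0,0,-1]

```text
clock: 18.92
tool_pos: [0.4301, -0.1961, 0.1292]
orientation: [0.5, 0.5, 0.501, -0.5]
contact_force: [0.8, 0.4, -0.4]
opening: 0.0877
```

```bash
python3 - <<'E'
from h import *
import cv2
a=camera("top")[150:320,130:330,::-1];b=camera("side")[150:320,220:420,::-1]
cv2.imwrite("pics/n5.png",cv2.resize(np.hstack([a,b]),None,fx=2,fy=2,interpolation=cv2.INTER_CUBIC));print(get_obs()["tool_pos"],get_obs()["joint_positions"])
E
```

```text
[ 0.4303 -0.196   0.1294] [-0.0097  0.116  -0.5568 -0.0001 -0.8982  1.5824]
```

View pics/n5.png

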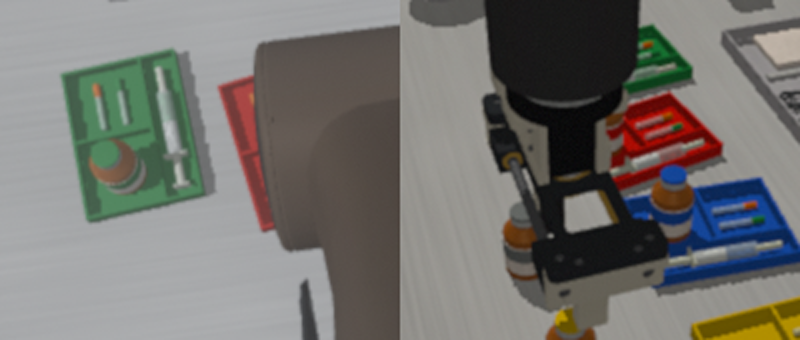

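The green vial stands upright in the green bay. The tool is now over the yellow vial, with grey and white outside the fingers.

>>> drive_tool:
  steps: [4,-0.1,0,0,0,0,-1,7,-0.1,0,0,0,0,-1,9,-0.1,0,0,0,0,-1,10,-0.1,0,0,0,0,-1,10.8,-0.1,0,0,0,0,-1,10.8,-0.1,0,0,0,0,-1,10.8,-0.1,0,0,0,0,1,10.8,-0.1,0,0,0,0,1,10.8,-0.1,0,0,0,0,1,10.8,-0.1,0,0,0,0,1,10.8,-0.1,0,0,0,0,1,10.8,-0.1,0,0,0,0,1,10.8,-0.1,0,0,0,0,1,10.8,-0.1,0,0,0,0,1,10.8,-0.1,0,0,0,0,1,10.8,-0.1,0,0,0,0,1]

```text
clock: 20.35
tool_pos: [0.429, -0.1969, 0.0218]
orientation: [0.5, 0.5, 0.5, -0.5]
contact_force: [-0.3, 1.5, 4.2]
opening: 0.0414
```

>>> drive_tool:
  steps: [-2,0,0,0,0,0,1,-5,0,0,0,0,0,1,-8,0,0,0,0,0,1,-10.8,0,0,0,0,0,1,-10.8,2,0.4,0,0,0,1,-10.8,4.5,0.9,0,0,0,1,-10.8,7,1.4,0,0,0,1,-10.8,9.5,1.9,0,0,0,1,-10.8,12,2.4,0,0,0,1,-10.8,14,2.7,0,0,0,1,-10.8,15.2,2.9,0,0,0,1,-10.8,15.2,2.9,0,0,0,1,-10.8,15.2,2.9,0,0,0,1,-10.8,15.2,2.9,0,0,0,1]

```text
clock: 21.52
tool_pos: [0.5799, -0.2257, 0.1289]
orientation: [0.5, 0.5, 0.5, -0.5]
contact_force: [-0.4, -0.9, -1.0]
opening: 0.0413
```

>>> drive_tool:
  steps: [3,0,0,0,0,0,1,6,0,0,0,0,0,1,8,0,0,0,0,0,1,9.3,0,0,0,0,0,1,10,0,0,0,0,0,1,10.3,0,0,0,0,0,1,10.4,0,0,0,0,0,1,10.5,0,0,0,0,0,1,10.5,0,0,0,0,0,1,10.5,0,0,0,0,0,1]

```text
clock: 22.35
tool_pos: [0.5814, -0.2259, 0.0255]
orientation: [0.501, 0.5, 0.5, -0.5]
contact_force: [0.3, 0.3, -1.2]
opening: 0.0414
```

Next I release, rise well up, and swing back out of the way for a full final look.

>>> drive_tool:
  steps: [0.1,0,0,0,0,0,1,0.1,0,0,0,0,0,1,0.1,0,0,0,0,0,-1,0.1,0,0,0,0,0,-1,0.1,0,0,0,0,0,-1,0.1,0,0,0,0,0,-1,0.1,0,0,0,0,0,-1,0.1,0,0,0,0,0,-1,0.1,0,0,0,0,0,-1,-2,0,0,0,0,0,-1,-5,0,0,0,0,0,-1,-8,0,0,0,0,0,-1,-12,0,0,0,0,0,-1,-16,0,0,0,0,0,-1,-20,0,0,0,0,0,-1,-20,-2,4,0,0,0,-1,-20,-5,7,0,0,0,-1,-20,-8,10,0,0,0,-1,-20,-10,13,0,0,0,-1,-20,-12,17,0,0,0,-1]

```text
clock: 24.02
tool_pos: [0.4604, -0.3937, 0.2252]
orientation: [0.5, 0.5, 0.5, -0.5]
contact_force: [1.6, -1.7, -0.2]
opening: 0.0877
```

>>> drive_tool:
  steps: [0,-4,4,0,0,0,-1,0,-8,8,0,0,0,-1,0,-11,11,0,0,0,-1,0,-14,14,0,0,0,-1,0,-16,17,0,0,0,-1,0,-16,17,0,0,0,-1,0,-16,17,0,0,0,-1,0,-16,17,0,0,0,-1]

```text
clock: 24.68
tool_pos: [0.3008, -0.5641, 0.224]
orientation: [0.499, 0.501, 0.5, -0.501]
contact_force: [-0.3, 0.5, -1.0]
opening: 0.0878
```

```bash
python3 - <<'E'
from h import *
import cv2
a=camera("top");b=camera("side")[:,:,::-1]
cv2.imwrite("pics/ft.png",cv2.resize(a[140:340,150:540,::-1],None,fx=2,fy=2,interpolation=cv2.INTER_CUBIC));cv2.imwrite("pics/fs.png",b);o=get_obs();print(o["tool_pos"],o["contact_force"],o["clock"])
E
```

```text
[ 0.3023 -0.5629  0.2243] [-0.3341  0.6714  0.4636] 24.7833
```

View pics/ft.png

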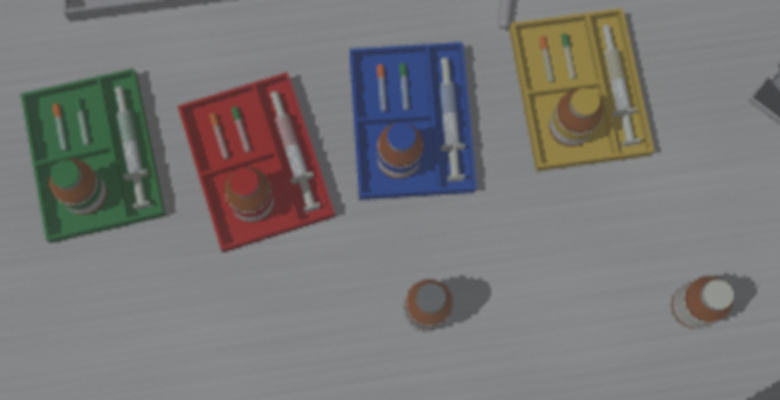

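View pics/fs.png

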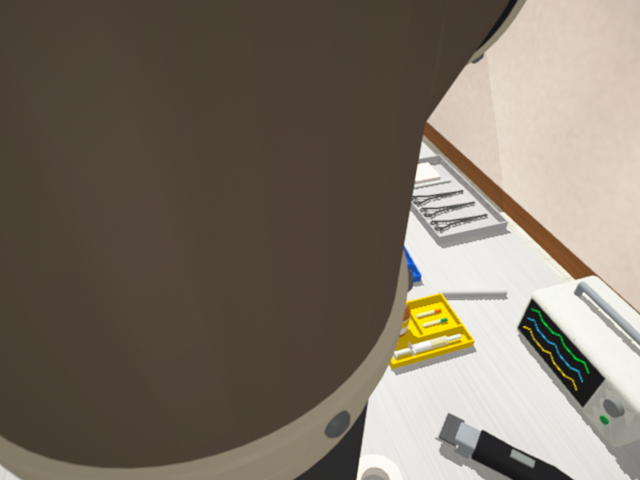

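The top view shows all four caps inside their bays, with grey and white standing. The side camera is blocked by the arm. I check the cap positions numerically.

```bash
python3 - <<'E'
from h import *
B=dict(green=(.5799,.2463,.0975,66,175),red=(.5502,.0891,.1744,246,184),blue=(.5731,-.0558,-.0815,401,135),yellow=(.5806,-.2259,-.001,585,102))
for k,(x,y,a,u,v) in B.items():
    w=ray("top",(150+u/2,140+v/2),.076)[:2]-[x,y];print(k,"in bay mm",1e3*np.array([[np.cos(a),np.sin(a)],[-np.sin(a),np.cos(a)]])@w)
for k,p,q in(("grey",(431,297),(.4266,-.0613)),("white",(717,295),(.3919,-.3075))): print(k,1e3*(ray("top",(150+p[0]/2,140+p[1]/2),.073)[:2]-q))
E
```

```text
green in bay mm [ 0.4524 -1.849 ]
red in bay mm [-1.4785 -2.5154]
blue in bay mm [ 1.5931 -1.2524]
yellow in bay mm [ 1.0425 -1.1927]
grey [-0.7922  0.6733]
white [0.1135 0.8174]
```

```bash
python3 -c "
from station import *
print(finish_job())"
```

```text
the job is handed in; nothing more can be done
None
```

I picked up the blue, red, green and yellow vials in turn and set each one down in the bay of its own colour's tray. I released each vial only once it was at floor height. The job was handed in shortly after 24.8 s on the robot's clock; the hand-in reports no verdict.

- **Placement:** in the final top picture all four vials stand upright, with caps within about 3 mm of their bay centres (limit 18 mm).
- **White and grey vials:** both stand within about 1 mm of where they started.
- **Arm:** it is parked clear with the gripper open and reads under 1 N.
- **Check not completed:** the arm blocked the last side picture, so uprightness at the end rests on the top view. Earlier side pictures showed the blue and red vials upright; green and yellow have no side picture after they were placed.

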